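Close the dish chamber and key in the incubation run

ROBOT

A 7-joint arm with a two-finger parallel gripper is mounted at the origin on the work surface. World frame = base frame: x ahead of the robot, y to its left, z up, the work surface at z = 0. Lengths are in mm, angles in rad, forces in N, time in s.
With the tool pointing down it reaches from about 400 to 875 mm from the base axis. Payload 4.4 kg.
Tool frame: the origin (TCP) lies at the very end of the fingers, on their centre line; the grasp point (between the pads) lies 19 mm behind it; z points along the fingers, y is the line along which they close (so a half turn about z gives the same grasp; the last joint's range is limited). The gripper opens to 85 mm and grips with 20 to 120 N. Pads are 22 mm wide; open, the fingers measure 114 mm over their backs; the gripper's body (76 mm by 85 mm) begins 54 mm behind the grasp point. The pads swing forward as they close: fully open they stand 13 mm farther back than shut.
Start: joints at [-1.386, 0.628, 0.038, 1.517, -0.027, 0.996, -0.02], TCP at [161.291, 629.685, 231.313] pointing down, gripper open.
Joint ranges: [-3.06, 3.06], [-0.37, 2.12], [-1.25, 1.32], [0.18, 2.47], [-1.1, 4.24], [0.23, 1.98], [-2.94, 2.94]. Speed limits (rad/s): [2.57, 2.57, 3.14, 3.14, 3.14, 3.14, 3.14].

INTERFACE

Orientations are given as [roll, pitch, yaw] about the fixed x, y, z axes, in that order (R = Rz(yaw) Ry(pitch) Rx(roll)).
In Python, from cell import monitor, viewer, workorder gives the robot as it stands.
- The arm moves only by the tool arm_command, never from a script. Its argument "series" is one flat list of numbers, 5 for each row, row after row: the opening in per cent of the stroke, from 0 (shut) to 100 (fully open), then the shift along the tool's x, y, z in cm, then the turn about the tool's z in degrees. In form: [claw, x, y, z, roll, claw, x, y, z, roll, ...]. A call has exactly 5 rows; each row is the pose to reach, as a shift and turn from the pose commanded when the call began, along the tool's axes at that moment; what a row does not reach only later rows make up. A row lasts 1/12 s, in which the tool goes at most 41.7 mm and 7.16 degrees, less where a joint would pass 70% of its speed; a pose out of reach is approached as far as the arm can. A call with a gripper value outside its range is refused whole. The fingers move at their own pace and stop on an object; the grip force is fixed at half the most. Time passes only in rows, so rows that repeat a pose let the fingers close, or fill a call up. It gives the time, the measured TCP pose, the force, the opening and the grip force at its end, in the units of the state.
- monitor.read_state(): the state, without advancing time (a new reading comes with each control period).
- viewer.get_image(name): name is "scene" or "side" or "wrist"; returns (picture, depth): 420x560x3 uint8, red, green, blue; 420x560 float32, mm along the optical axis (not along the pixel's ray), 0 where there is no reading.
- viewer.camera_model(name): a dict with "mtx" (3x3 intrinsics, pixels), "R" (3x3) and "t" (3): a world point X has camera coordinates R X + t. Camera axes: x right, y down, z forward; pixel columns grow to the right and rows downward; lengths in mm; the calibration is good to about 2 mm. A picture is of the moment at which its call begins: read the wrist's pose just before it. camera_model takes no time and is no camera call; for the wrist camera it gives the pose at the moment of the call.
- workorder.finish_job(): hands the job in; it is judged then, once.
The state is a dict: "clock": time; "qpos": joint angles; "qd": joint speeds; "tau": joint torques, N m; "eef_pos": TCP position; "tool_rot": TCP orientation; "force": force on the tool from outside, world axes, zero at the start; "torque": the same for the moment, N m; "width": finger opening in mm; "gripper_force": force on a finger pad.
Only numpy, scipy, OpenCV 4.12 (cv2) and the standard library are available. Lean on these libraries where they do the work, as an engineer would, in place of code of your own. Each camera call takes 0.05 s, during which the arm holds its last target. There are 200 camera calls.

TASK

Start an incubation run: take the loose orange cover and set it gently on the rim of the round dish chamber so that it is fully seated and level, and let it go. Only then, on the control box, press the blue key, then the yellow key, then the green key, one at a time, each pressed fully down and let up again; never press the red, white or grey keys. Leave the flask, the jar and the two bottles standing undisturbed.

Things in the scene. Friction and masses are not known exactly. Their poses are not given: they have to be found in the camera images.
- cover: loose orange round cover, 0.1-0.25 kg, on a blue pad 3 mm thick. Disc 120 mm across, 6 mm thick, over a locating step 98 mm across, 6 mm deep, that drops into the chamber's mouth. Black bar handle on top in the middle: 14 mm wide (cover's x), 50 mm long (cover's y), from 12 to 40 mm above the origin. Origin: centre of the step's underside, z up
- chamber_rim (a point): centre of the mouth of the fixed round dish chamber at rim height, 75 mm above the bench, z up. White foot 140 mm across, 30 mm high, under an upright aluminium tube 116 mm outside, 104 mm inside; the dish in it is well below the cover. With the cover seated, its disc rests on the rim and its origin is 6 mm below this point; 3 mm play all round
- controller: fixed white control box, 50 mm high, 170 mm wide (y), x from -50 to +90 mm; origin on its underside below the middle of the keys, z up; display strip at +x. Six round keys 22 mm across: rows at x = -19.5, +19.5 mm, columns at y = -39, 0, +39 mm; colours change places between runs. Round bezels 38 mm across stand 4 mm above the box, caps 10 mm above the bezels
- jar: bystander: loose white jar with a blue cap, 44 mm across and 100 mm tall, on the pad near the cover; origin in the centre of its underside, z up
- reagent: bystander: loose amber glass bottle, 60 mm across and 160 mm tall, close behind the chamber or the control box; origin in the centre of its underside, z up
- washbottle: bystander: loose white plastic bottle with a red cap, 60 mm across and 150 mm tall, close behind the other of the two; origin in the centre of its underside, z up
- key_blue_top (a point): centre of the top of the blue key's cap, z up (first key to press)
- key_blue (a joint): how far the blue key is pressed, m: 0 up, 0.006 fully down; a spring returns it; about 1.5 N starts it and 5 N brings it fully down
- key_yellow_top (a point): centre of the top of the yellow key's cap, z up (second key to press)
- key_yellow (a joint): how far the yellow key is pressed, m: 0 up, 0.006 fully down; a spring returns it; about 1.5 N starts it and 5 N brings it fully down
- key_green_top (a point): centre of the top of the green key's cap, z up (third key to press)
- key_green (a joint): how far the green key is pressed, m: 0 up, 0.006 fully down; a spring returns it; about 1.5 N starts it and 5 N brings it fully down
- key_red_top (a point): centre of the top of the red key's cap, z up (a key that must not be pressed)
- key_red (a joint): how far the red key is pressed, m: 0 up, 0.006 fully down; a spring returns it; about 1.5 N starts it and 5 N brings it fully down
- key_white_top (a point): centre of the top of the white key's cap, z up (a key that must not be pressed)
- key_white (a joint): how far the white key is pressed, m: 0 up, 0.006 fully down; a spring returns it; about 1.5 N starts it and 5 N brings it fully down
- key_grey_top (a point): centre of the top of the grey key's cap, z up (a key that must not be pressed)
- key_grey (a joint): how far the grey key is pressed, m: 0 up, 0.006 fully down; a spring returns it; about 1.5 N starts it and 5 N brings it fully down
- flask: bystander: loose pale clear culture flask with an orange cap lying flat on the pad near the cover, about 0.12 kg: body 66 mm (x) by 74 mm (y) by 30 mm high, with its neck and cap to +y (109 mm long in all); origin on the underside, 49 mm from the body's -y edge and 60 mm from the end of the cap, z up
Mind the look-alikes: they are no part of the job. Of the things like the cover, leave any that is purple; of the rest the smaller one is meant.

How it is judged:
By the outcome, as a careful person would: the job done as asked, in the order asked, and still so for the second after the job is handed in, with the robot touching nothing.
It also fails if it takes over 59 s, if anything falls off the work surface, if the arm or the gripper's body presses on something with over 40 N, if the wrist force passes 120 N, or if a joint passes its speed limit or range.

## Working session

There is one attempt and no reset: what is moved stays moved. The work goes in short steps, Python scripts to look and compute and a tool call to move; the robot and the scene stay as the last step left them, time stands still between calls to the robot, and variables do not carry over. Pictures are saved under pics/ and viewed, at most 10 in all, crops included, and the job is handed in when it is done.

Besides the shell and the picture viewer there is one more tool, called after "Request:" as a command line: name --argument value ..., lists and objects as JSON in quotes. arm_command: Moves the arm, as the interface text tells. Its arguments: {"type":"object","properties":{"series":{"type":"array","items":{"type":"number"}}},"required":["series"]}

```bash
mkdir -p pics; cat > h.py <<'E'
import numpy as np, cv2
from cell import monitor, viewer, workorder
def grab(n,save=None):
    m=viewer.camera_model(n); p,d=viewer.get_image(n)
    if save: cv2.imwrite('pics/'+save,cv2.cvtColor(p,cv2.COLOR_RGB2BGR))
    np.savez('/tmp/'+n+'.npz',p=p,d=d,K=m['mtx'],R=m['R'],t=m['t']); return p,d,m
def world(d,m):
    K,R,t=[np.array(m[k],float) for k in('mtx','R','t')]
    v,u=np.mgrid[:d.shape[0],:d.shape[1]]
    P=np.stack([(u-K[0,2])/K[0,0]*d,(v-K[1,2])/K[1,1]*d,d],-1)
    return (P-t.reshape(3))@R
E
python3 - <<'E'
from h import *
s=monitor.read_state();print(s)
a=grab('scene','a.png')[0];b=grab('side','b.png')[0]
for n in('scene','side'):
    m=viewer.camera_model(n);print(n,-np.array(m['R']).T@np.array(m['t']).ravel())
E
```

```text
{'clock': 0.0, 'qpos': array([-1.38583967,  0.62938366,  0.03841262,  1.51838041, -0.02700352,
        0.99632395, -0.02001075]), 'qd': array([-0.00161289, -0.00164198, -0.00042893,  0.00187872,  0.00147359,
       -0.0012201 ,  0.00017028]), 'tau': array([ 3.17119157e-04, -5.63402259e+01,  1.22647092e+00, -1.93445045e+01,
        1.10886118e-02,  1.03575361e-02, -3.33823039e-06]), 'eef_pos': array([161.08392982, 629.05727748, 230.36028617]), 'tool_rot': array([-3.13961436e+00,  8.40686125e-06,  2.89084679e+00]), 'force': array([-0.04671756,  0.45690944, -0.52514797]), 'torque': array([-0.04245869, -0.00590159,  0.01477616]), 'gripper_force': 0.0, 'width': 85.35407596350456}
scene [1532.17722579  245.63037382  933.2340028 ]
side [  84.60921332 -531.18051189  847.1127467 ]
```

View pics/a.png

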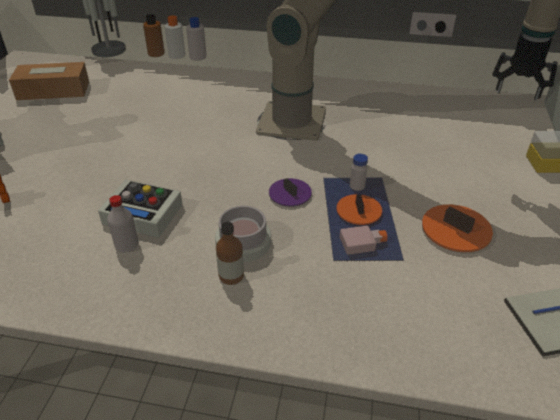

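View pics/b.png

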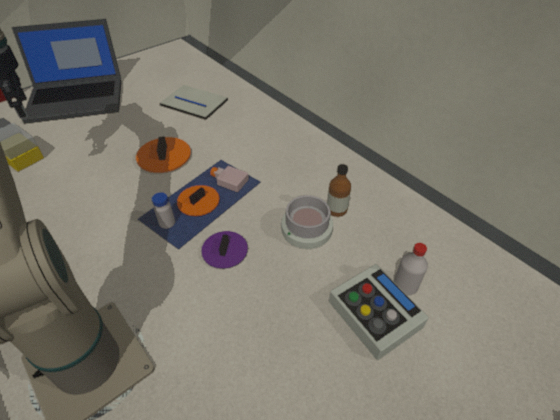

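The scene view has three cover-like discs: a small orange one on the blue pad at (360,209), a large orange one at (457,227) and a purple one at (290,193). I choose (360,209). In the side view it is at (198,200), the chamber at (308,215) and the keys around (370,308). Next I measure these and check the choice in a close crop.

```bash
cat >> h.py <<'E'
def load(n):
    z=np.load('/tmp/'+n+'.npz'); m=dict(mtx=z['K'],R=z['R'],t=z['t']); return z['p'],z['d'],m,world(z['d'],m)
def circ(P):  # least-squares circle in xy
    A=np.c_[2*P[:,:2],np.ones(len(P))]; s=np.linalg.lstsq(A,(P[:,:2]**2).sum(1),rcond=None)[0]
    return s[:2],np.sqrt(s[2]+s[0]**2+s[1]**2)
E
python3 - <<'E'
from h import *
ROI={'side':dict(cov=(172,180,222,220),ch=(280,195,335,245),keys=(335,280,410,340),big=(135,135,195,175)),
 'scene':dict(cov=(333,192,385,226),ch=(214,205,270,255),keys=(112,182,175,210),big=(420,203,495,252))}
for n in('side','scene'):
    p,d,m,W=load(n); hsv=cv2.cvtColor(p,cv2.COLOR_RGB2HSV)
    print(n)
    def sub(k):
        x0,y0,x1,y1=ROI[n][k]; s=np.s_[y0:y1,x0:x1]; return W[s].reshape(-1,3),hsv[s].reshape(-1,3),d[s].ravel()>0
    for k in('cov','big'):
        P,h,ok=sub(k); o=ok&(h[:,0]<14)&(h[:,1]>170)&(h[:,2]>120)
        q=P[o]; hull=cv2.convexHull(q[:,:2].astype(np.float32)); c,r=cv2.minEnclosingCircle(hull)
        print(k,'z med',np.median(q[:,2]),'circle',c,r)
        b=ok&(P[:,2]>25)&(P[:,2]<52)&(h[:,2]<90)&(np.hypot(*(P[:,:2]-c).T)<45); b=P[b]
        if len(b): 
            t=b[b[:,2]>np.percentile(b[:,2],50)]
            print(' handle ztop',np.percentile(b[:,2],95),cv2.minAreaRect(t[:,:2].astype(np.float32)),len(b))
    P,h,ok=sub('ch'); q=P[ok&(abs(P[:,2]-75)<4)]; print('rim',circ(q),cv2.minEnclosingCircle(q[:,:2].astype(np.float32)),np.median(q[:,2]),len(q))
    P,h,ok=sub('keys'); 
    for c,lo,hi in(('red',0,8),('yellow',22,34),('green',45,80),('blue',100,125)):
        q=P[ok&(((h[:,0]>=lo)&(h[:,0]<=hi))|((c=='red')&(h[:,0]>172)))&(h[:,1]>110)&(h[:,2]>50)&(P[:,2]>54)]
        if len(q): print(c,q.mean(0).round(1),np.median(q[:,2]),len(q))
p=load('side')[0][150:350,130:430]
cv2.imwrite('pics/c.png',cv2.cvtColor(cv2.resize(p,None,fx=2.6,fy=2.6,interpolation=cv2.INTER_CUBIC),cv2.COLOR_RGB2BGR))
E
```

```text
side
cov z med 14.050656426558593 circle (433.6719665527344, 256.190673828125) 64.60682678222656
 handle ztop 44.087854798152875 ((427.5339660644531, 254.52236938476562), (47.5919303894043, 15.179083824157715), 20.071630477905273) 117
big z med 16.243750460250588 circle (456.3102722167969, 502.0017395019531) 86.10145568847656
 handle ztop 50.39025481017546 ((458.52825927734375, 497.8364562988281), (73.349365234375, 16.713897705078125), 42.1673469543457) 81
rim (array([604.47743823, -20.40127917]), np.float64(56.84169222829479)) ((614.7813110351562, -21.78072166442871), 73.79149627685547) 73.52894856076138 267
red [ 549.  -271.5   61.7] 62.530922432196206 82
yellow [ 505.6 -305.3   61.4] 62.21466729825483 91
green [ 510.4 -267.    62.6] 62.664155486985585 66
blue [ 572.5 -315.8   58. ] 55.81419903170152 185
scene
cov z med 15.456695447886274 circle (430.6168212890625, 254.5826873779297) 61.563846588134766
 handle ztop 45.796906774888114 ((431.7899475097656, 254.2678680419922), (50.32758331298828, 13.8386869430542), 12.449227333068848) 108
big z med 17.810888317366942 circle (458.0172424316406, 501.9323425292969) 86.02091217041016
 handle ztop 50.29441406689688 ((463.94940185546875, 500.220458984375), (73.02356719970703, 17.687564849853516), 64.35784912109375) 252
rim (array([607.36929465, -22.04021281]), np.float64(56.58099817347273)) ((635.929931640625, -26.595294952392578), 94.01557922363281) 74.42665857683215 276
red [ 625.5 -292.4  115.5] 142.7022623766568 160
yellow [ 510.2 -305.1   62.5] 63.81554881167646 51
green [ 516.  -266.6   64.2] 64.44188331096365 26
blue [ 559.1 -312.    62. ] 62.82586417062526 56
```

View pics/c.png

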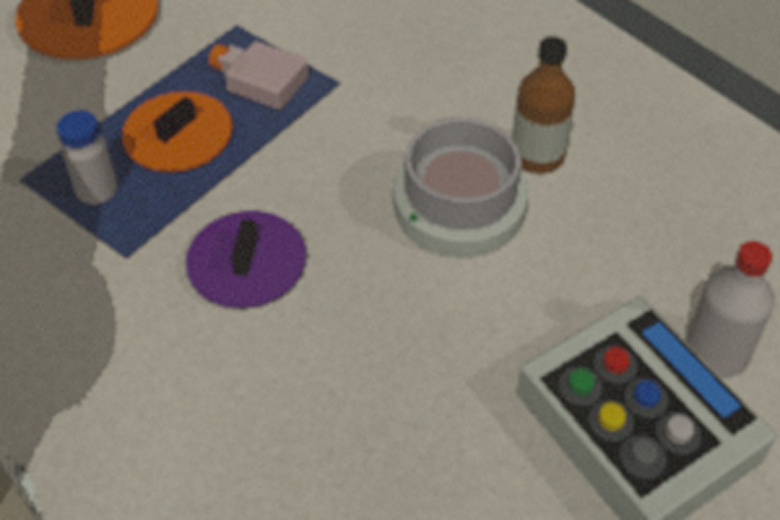

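The crop confirms the choice: the small orange cover is on the pad, with the jar on one side and the flask on the other. Its measured radius is about 61 mm, against 86 mm for the large one. Next I locate the bystanders and work out the first approach.

```bash
cat >> h.py <<'E'
def togo(x,y,z,yaw_deg,cmd=None):
    """shift (cm) in tool axes + turn (deg, shortest mod 180) from the present pose"""
    from scipy.spatial.transform import Rotation as Ro
    s=monitor.read_state(); R=Ro.from_euler('xyz',s['tool_rot']).as_matrix()
    dlt=R.T@(np.array([x,y,z])-s['eef_pos'])/10
    dy=(yaw_deg-np.degrees(s['tool_rot'][2])+90)%180-90
    print('at',s['eef_pos'].round(1),'yaw',np.degrees(s['tool_rot'][2]).round(1),'F',s['force'].round(1),'w',round(s['width'],1),'gf',round(s['gripper_force'],1),'t',round(s['clock'],2),'j7',s['qpos'][6].round(2))
    print('shift cm',dlt.round(2),'turn',round(-dy,1))
E
python3 - <<'E'
from h import *
R0={'side':dict(jar=(150,190,178,232),flask=(208,163,250,192),reagent=(325,160,355,220),wash=(393,240,430,295)),
'scene':dict(jar=(348,152,372,190),flask=(338,226,388,255),reagent=(212,222,247,286),wash=(105,195,142,252))}
for n in R0:
    p,d,m,W=load(n)
    for k,(x0,y0,x1,y1) in R0[n].items():
        P=W[y0:y1,x0:x1].reshape(-1,3); dd=d[y0:y1,x0:x1].ravel()
        for a,b in((0.,0.),) :
            z0,z1={'jar':(50,110),'flask':(15,36),'reagent':(82,170),'wash':(68,160)}[k]
            q=P[(dd>0)&(P[:,2]>z0)&(P[:,2]<z1)]
            print(n,k,'min',q.min(0).round(),'max',q.max(0).round())
            if k in('reagent','wash'):
                for za in range(z0,z1,12):
                    e=q[(q[:,2]>=za)&(q[:,2]<za+12)]
                    if len(e)>8: c,r=circ(e);print('  z',za,c.round(),r.round(),len(e))
            elif k=='jar': print('  ',circ(q[q[:,2]<75]),circ(q))
            else: print('  ',cv2.minAreaRect(q[:,:2].astype(np.float32)))
togo(432,254,150,196)
E
```

```text
side jar min [297. 220.  50.] max [340. 267. 105.]
   (array([319.08752927, 242.10505439]), np.float64(20.145734287396355)) (array([318.27503134, 239.81196409]), np.float64(16.58191961540732))
side flask min [472. 215.  15.] max [597. 330.  36.]
   ((542.5469360351562, 265.3077392578125), (95.61986541748047, 113.91964721679688), 51.729183197021484)
side reagent min [684. -51.  82.] max [736.   3. 162.]
  z 82 [714. -21.] 29.0 70
  z 94 [713. -22.] 26.0 115
  z 106 [713. -22.] 20.0 111
  z 118 [714. -22.] 13.0 62
  z 130 [713. -23.] 10.0 28
  z 142 [713. -22.] 12.0 33
  z 154 [713. -22.] 10.0 75
side wash min [ 632. -336.   68.] max [ 685. -278.  151.]
  z 68 [ 662. -306.] 29.0 86
  z 80 [ 662. -306.] 29.0 106
  z 92 [ 662. -306.] 25.0 190
  z 104 [ 661. -306.] 18.0 145
  z 116 [ 662. -306.] 12.0 59
  z 128 [ 661. -306.] 11.0 33
  z 140 [ 661. -306.] 11.0 134
scene jar min [302. 220.  50.] max [350. 263. 108.]
   (array([324.33269757, 241.23275729]), np.float64(18.683329500232055)) (array([325.30545608, 241.39720592]), np.float64(16.49892253528201))
scene flask min [517. 215.  15.] max [602. 329.  36.]
   ((551.4661865234375, 275.4308776855469), (69.90457153320312, 111.59921264648438), 22.29058265686035)
scene reagent min [698. -50.  82.] max [747.   8. 164.]
  z 82 [717. -22.] 29.0 101
  z 94 [718. -22.] 27.0 147
  z 106 [718. -22.] 21.0 173
  z 118 [718. -22.] 13.0 100
  z 130 [718. -22.] 10.0 45
  z 142 [718. -22.] 12.0 39
  z 154 [718. -22.] 11.0 109
scene wash min [ 557. -338.   68.] max [ 696. -277.  154.]
  z 68 [ 635. -325.] 60.0 100
  z 80 [ 664. -307.] 29.0 106
  z 92 [ 666. -306.] 25.0 156
  z 104 [ 666. -306.] 18.0 125
  z 116 [ 666. -306.] 11.0 65
  z 128 [ 666. -306.] 10.0 36
  z 140 [ 665. -306.] 11.0 99
  z 152 [ 668. -306.] 10.0 10
at [161.1 629.1 230.5] yaw 165.6 F [-0.3  1.1 -0.3] w 85.2 gf 0.0 t 0.1 j7 -0.02
shift cm [-35.55 -29.6    8.1 ] turn -30.4
```

Request:
arm_command --series '[100, -3, -2.5, 0, 0, 100, -6, -5, 0, 0, 100, -9, -7.5, 0, 0, 100, -12, -10, 0, 0, 100, -15, -12.5, 0, 0]'

```text
clock: 0.52
eef_pos: [276.2, 469.5, 231.0]
tool_rot: [-3.141, -0.0, 2.891]
force: [-0.0, 0.3, 0.4]
width: 85.3
gripper_force: 0.0
```

Request:
arm_command --series '[100, -3, -2.5, 0, 0, 100, -6, -5, 0.5, 0, 100, -9, -7.5, 1, 0, 100, -12, -10, 2, 0, 100, -15, -12.5, 3, 0]'

```text
clock: 0.93
eef_pos: [390.6, 311.5, 201.2]
tool_rot: [3.141, 0.0, 2.891]
force: [0.5, 0.5, -0.0]
width: 85.5
gripper_force: 0.0
```

Request:
arm_command --series '[100, -2, -1.5, 1, -6, 100, -4, -3, 2, -12, 100, -5.5, -4.6, 3, -18, 100, -5.5, -4.6, 4, -24, 100, -5.5, -4.6, 5, -30]'

```text
clock: 1.35
eef_pos: [432.6, 252.8, 150.6]
tool_rot: [-3.141, -0.001, -2.867]
force: [-0.0, -0.2, 0.4]
width: 85.5
gripper_force: 0.0
```

```bash
python3 - <<'E'
from h import *
grab('wrist','w1.png'); p,d,m,W=load('wrist'); hsv=cv2.cvtColor(p,cv2.COLOR_RGB2HSV)
r=np.hypot(W[...,0]-432,W[...,1]-254)
o=(d>0)&(r<80)&(hsv[...,0]<16)&(hsv[...,1]>150)&(hsv[...,2]>90)
q=W[o]; print(len(q),np.median(q[:,2]),cv2.minEnclosingCircle(q[:,:2].astype(np.float32)))
b=W[(d>0)&(r<45)&(W[...,2]>30)&(W[...,2]<52)&(hsv[...,2]<110)]; t=b[b[:,2]>np.percentile(b[:,2],90)-4]
print(len(b),np.percentile(b[:,2],95),cv2.minAreaRect(t[:,:2].astype(np.float32)))
togo(432,254,60,196)
E
```

```text
16370 15.740639279339707 ((427.0913391113281, 260.275390625), 63.500972747802734)
1337 44.741118708535296 ((427.9360046386719, 256.4379577636719), (49.26866149902344, 13.732635498046875), 14.060571670532227)
at [431.1 253.1 149. ] yaw -163.9 F [-0.2 -0.2 -2. ] w 85.4 gf 0.0 t 1.4 j7 1.17
shift cm [-0.14  0.07  8.9 ] turn 0.1
```

View pics/w1.png

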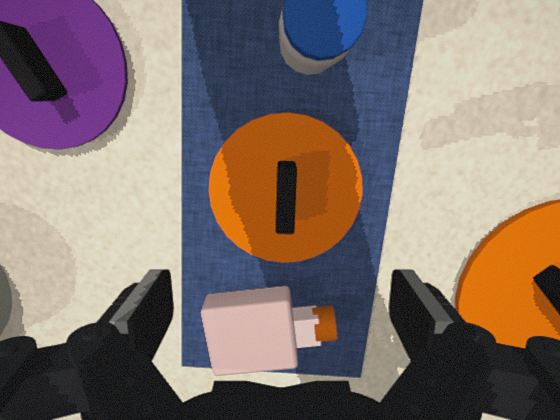

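The picture shows the cover at about (286,187) with its handle upright at (286,197). The jar is at (320,30) and the flask at (255,330). The fingers will straddle the handle. Before descending I check how close the wrist camera comes to the jar.

```bash
python3 - <<'E'
from h import *
m=viewer.camera_model('wrist'); R=np.array(m['R']); print('cam at',-R.T@np.array(m['t']).ravel(),'axis',R[2])
togo(428.5,256,20,194.3)
E
```

```text
cam at [361.12249925 234.58701714 292.49464672] axis [ 0.27020067  0.07699878 -0.95972016]
at [431.1 253.1 149. ] yaw -163.9 F [-0.2 -0.2 -2. ] w 85.4 gf 0.0 t 1.4 j7 1.17
shift cm [ 0.12  0.36 12.9 ] turn 1.8
```

Request:
arm_command --series '[100, 0.1, 0.3, 3, 2, 100, 0.1, 0.3, 6, 2, 100, 0.1, 0.3, 9, 2, 100, 0.1, 0.3, 11, 2, 100, 0.1, 0.3, 12.8, 2]'

```text
clock: 1.82
eef_pos: [429.3, 257.3, 21.7]
tool_rot: [-3.141, -0.002, -2.906]
force: [-0.0, -0.0, -0.1]
width: 85.5
gripper_force: 0.0
```

Request:
arm_command --series '[50, 0, 0, 0, 0, 0, 0, 0, 0, 0, 0, 0, 0, 0, 0, 0, 0, 0, 0, 0, 0, 0, 0, 0, 0]'

```text
clock: 2.23
eef_pos: [430.7, 258.0, 24.6]
tool_rot: [3.141, 0.002, -2.904]
force: [-0.3, 0.5, 0.8]
width: 25.5
gripper_force: 0.0
```

Request:
arm_command --series '[0, 0, 0, 0, 0, 0, 0, 0, 0, 0, 0, 0, 0, 0, 0, 0, 0, 0, 0, 0, 0, 0, 0, 0, 0]'

```text
clock: 2.65
eef_pos: [430.6, 257.6, 24.6]
tool_rot: [3.141, 0.002, -2.904]
force: [0.4, -1.3, 6.8]
width: 12.6
gripper_force: 59.7
```

Request:
arm_command --series '[0, 0, 0, -1, 0, 0, 0, 0, -3, 0, 0, 0, 0, -6, 0, 0, 0, 0, -9.5, 0, 0, 0, 0, -13, 0]'

```text
clock: 3.07
eef_pos: [429.2, 257.0, 155.1]
tool_rot: [-3.141, -0.001, -2.904]
force: [1.0, 0.1, -2.1]
width: 12.7
gripper_force: 58.5
```

```bash
python3 - <<'E'
from h import *
togo(606,-21,165,194.3)
grab('wrist','w2.png')
E
```

```text
at [429.2 257.  155.1] yaw -166.4 F [ 1.   0.1 -2.1] w 12.7 gf 58.5 t 3.07 j7 1.13
shift cm [-10.64 -31.18  -0.99] turn -0.7
```

View pics/w2.png

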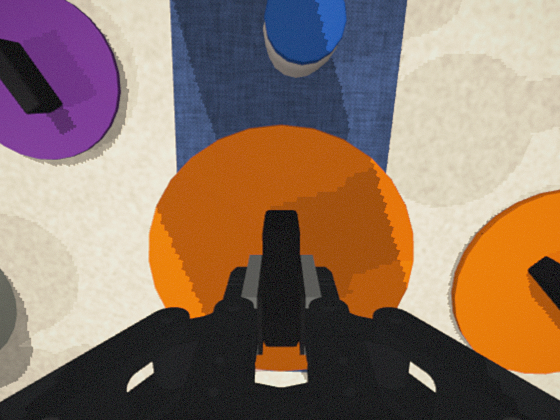

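The picture shows the cover held level under the fingers, with its disc centred near (283,245) and the handle between the pads. Next I fit the disc centre relative to the TCP.

```bash
cat >> h.py <<'E'
def ray(m,uv,z):  # pixels -> world points on plane z
    K,R,t=[np.array(m[k],float) for k in('mtx','R','t')]; uv=np.atleast_2d(uv).astype(float)
    D=np.c_[uv,np.ones(len(uv))]@np.linalg.inv(K).T@R; C=-R.T@t.ravel()
    return C+D*((z-C[2])/D[:,2])[:,None]
def fitc(P,r,c0):
    from scipy.optimize import least_squares
    s=least_squares(lambda c:np.hypot(P[:,0]-c[0],P[:,1]-c[1])-r,c0,loss='soft_l1'); return s.x,np.median(abs(s.fun))
E
python3 - <<'E'
from h import *
p,d,m,W=load('wrist'); hsv=cv2.cvtColor(p,cv2.COLOR_RGB2HSV)
o=(d>0)&(np.hypot(W[...,0]-429,W[...,1]-257)<90)&(W[...,2]>110)&(hsv[...,0]<16)&(hsv[...,1]>150)
q=W[o]; A=np.c_[q[:,:2]-[429,257],np.ones(len(q))]; s=np.linalg.lstsq(A,q[:,2],rcond=None)[0]; print('plane',s)
z=s[2]
v,u=np.nonzero(o); L=[(uu,v[u==uu].min()) for uu in range(160,405)]+[(u[v==vv].min(),vv) for vv in range(180,290)]+[(u[v==vv].max(),vv) for vv in range(180,290)]
P=ray(m,np.array(L),z); c,e=fitc(P,60,[429,257]); print('cover centre',c,e,'rel TCP',c-[429.2,257.0]); print('r free',circ(P))
E
```

```text
plane [6.72239802e-03 4.00680250e-05 1.46749711e+02]
cover centre [426.94184863 257.90583814] 0.5240442448140286 rel TCP [-2.25815137  0.90583814]
r free (array([425.42974941, 257.55198558]), np.float64(58.73370781763305))
```

Request:
arm_command --series '[0, -1, -1.5, -1, 0, 0, -2.5, -3.5, -2, 0, 0, -4, -6, -3, 0, 0, -5.5, -8, -4, 0, 0, -7, -10, -5, 0]'

```text
clock: 3.53
eef_pos: [522.0, 175.3, 204.4]
tool_rot: [-3.141, 0.0, -2.904]
force: [0.6, -0.2, -1.9]
width: 12.7
gripper_force: 58.7
```

Request:
arm_command --series '[0, -2, -3, 0, 0, 0, -4, -6, 0, 0, 0, -5.5, -8, 0, 0, 0, -6.5, -9.4, 0, 0, 0, -6.5, -9.4, 0, 0]'

```text
clock: 3.95
eef_pos: [609.7, 95.7, 203.5]
tool_rot: [-3.138, 0.002, -2.91]
force: [0.8, -0.7, -1.7]
width: 13.1
gripper_force: 58.7
```

```bash
python3 - <<'E'
from h import *
togo(606,-21,200,193.6)
grab('wrist','w3.png'); p,d,m,W=load('wrist')
r=np.hypot(W[...,0]-606,W[...,1]+21)
q=W[(d>0)&(r<75)&(W[...,2]>70)&(W[...,2]<81)]; print(len(q),np.median(q[:,2]))
rr=q[:,:2]; c0=np.array([606.,-21.])
c,e=fitc(q,55,c0); print('rim',c,e,circ(q)); a=np.degrees(np.arctan2(q[:,1]-c[1],q[:,0]-c[0])); print(np.histogram(a,12,(-180,180))[0])
k=W[(d>0)&(np.hypot(W[...,0]-c[0],W[...,1]-c[1])<90)]; 
E
```

```text
at [609.7  95.7 203.5] yaw -166.7 F [ 0.8 -0.7 -1.7] w 13.1 gf 58.7 t 3.95 j7 1.53
shift cm [  3.03 -11.27   0.38] turn -0.3
3664 75.21189176410793
rim [599.82422454 -17.50377969] 1.5455428247486722 (array([599.65867078, -18.24267903]), np.float64(54.399315987833056))
[386 423 457 450 415 363 236   0   0 165 379 390]
```

View pics/w3.png

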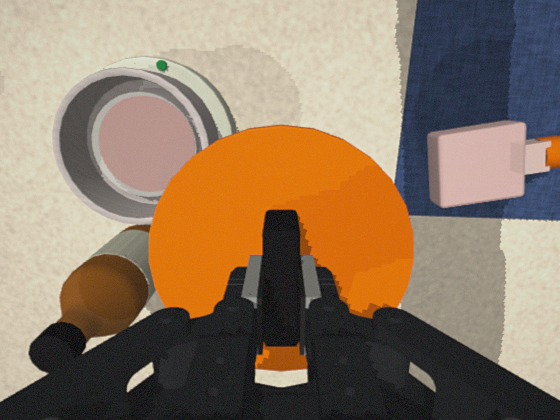

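The picture shows the chamber mouth clearly at about (140,143) and the reagent bottle beside it at (95,290). Next I move above the chamber and compare the cover with the rim in the fixed cameras.

Request:
arm_command --series '[0, 0.6, -2, 0, 0, 0, 1.3, -4.5, 0, 0, 0, 2.1, -7, 0.5, 0, 0, 2.8, -9.5, 1.5, 0, 0, 3.2, -11, 3, 0]'

```text
clock: 4.42
eef_pos: [601.3, -16.0, 174.5]
tool_rot: [-3.14, 0.001, -2.905]
force: [-0.1, -1.0, -1.8]
width: 12.8
gripper_force: 58.9
```

Request:
arm_command --series '[0, 0, 0, 2, 0, 0, 0, 0, 4, 0, 0, 0, 0, 5.5, 0, 0, 0, 0, 6, 0, 0, 0, 0, 6, 0]'

```text
clock: 4.83
eef_pos: [599.9, -12.5, 112.3]
tool_rot: [3.14, -0.003, -2.902]
force: [-0.2, 0.8, -1.7]
width: 12.2
gripper_force: 58.8
```

```bash
python3 - <<'E'
from h import *
togo(604,-18,112,193.6)
for n in('side','scene'):
    grab(n,n+'2.png'); p,d,m,W=load(n); hsv=cv2.cvtColor(p,cv2.COLOR_RGB2HSV)
    r=np.hypot(W[...,0]-604,W[...,1]+20)
    o=(d>0)&(r<75)&(W[...,2]>85)&(hsv[...,0]<14)&(hsv[...,1]>160)&(hsv[...,2]>90)
    q=W[o]; print(n,len(q),'z',np.percentile(q[:,2],[5,50,95]).round(1), 'mec',cv2.minEnclosingCircle(q[:,:2].astype(np.float32)))
    t=W[(d>0)&(r<66)&(W[...,2]>40)&(W[...,2]<70)]; c,e=fitc(t,58,[604,-20]); print('tube',c,e,len(t))
    t=W[(d>0)&(r<80)&(W[...,2]>5)&(W[...,2]<25)]; c,e=fitc(t,70,[604,-20]); print('foot',c,e,len(t))
im=[]
for n,(x,y) in(('side',(310,205)),('scene',(245,220))):
    p=load(n)[0][y-65:y+65,x-65:x+65]; im.append(cv2.resize(p,(400,400),interpolation=cv2.INTER_CUBIC))
cv2.imwrite('pics/d.png',cv2.cvtColor(np.hstack(im),cv2.COLOR_RGB2BGR))
E
```

```text
at [599.9 -12.5 112.3] yaw -166.3 F [-0.2  0.8 -1.7] w 12.2 gf 58.8 t 4.83 j7 1.69
shift cm [-0.26 -0.64  0.02] turn 0.1
side 510 z [ 99.6 101.8 104.7] mec ((596.7625732421875, -14.040847778320312), 60.09999465942383)
tube [600.57314244 -17.94817687] 1.3017656932907755 491
foot [600.33896055 -18.69000218] 0.5626743460878174 241
scene 928 z [101.7 104.3 107.1] mec ((603.0213012695312, -14.406061172485352), 60.573699951171875)
tube [599.02331761 -21.1062512 ] 2.154045358504696 385
foot [600.64726938 -21.42508808] 0.8866442209808199 172
```

View pics/d.png

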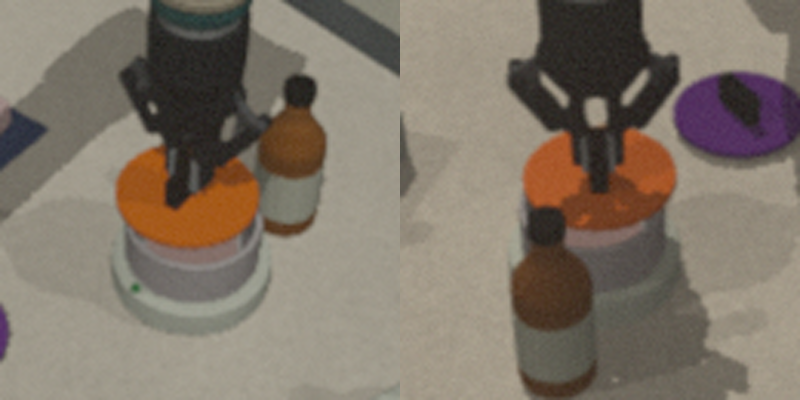

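The cover hovers above the chamber and is slightly off, needing about (+1.5, -6) mm. I shift it, settle and re-measure.

Request:
arm_command --series '[0, 0, -0.3, 0.4, 0, 0, 0, -0.6, 0.8, 0, 0, 0, -0.6, 0.8, 0, 0, 0, -0.6, 0.8, 0, 0, 0, -0.6, 0.8, 0]'

```text
clock: 5.35
eef_pos: [603.2, -19.7, 105.5]
tool_rot: [3.142, 0.0, -2.904]
force: [0.2, 0.0, -1.4]
width: 12.5
gripper_force: 58.8
```

```bash
python3 - <<'E'
from h import *
from scipy.optimize import least_squares
togo(602,-18.5,104,193.6)
def proj(m,P):
    c=P@np.array(m['R']).T+np.array(m['t']).ravel(); q=c@np.array(m['mtx']).T; return q[:,:2]/q[:,2:]
a=np.linspace(0,2*np.pi,360)
def ring(c,r,z): return np.c_[c[0]+r*np.cos(a),c[1]+r*np.sin(a),np.full(360,z)]
for n in('side','scene'):
    grab(n); p,d,m,W=load(n); hsv=cv2.cvtColor(p,cv2.COLOR_RGB2HSV); T=monitor.read_state()['eef_pos']
    r=np.hypot(W[...,0]-602,W[...,1]+18)
    o=((d>0)&(r<80)&(W[...,2]>75)&(hsv[...,0]<14)&(hsv[...,1]>150)).astype(np.uint8)
    q=W[o>0]; print(n,'mec',cv2.minEnclosingCircle(q[:,:2].astype(np.float32)),np.median(q[:,2]))
    # silhouette: convex hull of orange vs hull of projected disc
    h=cv2.convexHull(cv2.findNonZero(o)).astype(np.float32)
    def res(c):
        P=proj(m,np.r_[ring(c,60,T[2]-10),ring(c,60,T[2]-16)]).astype(np.float32); H=cv2.convexHull(P)
        return [cv2.pointPolygonTest(H,(float(x),float(y)),True) for x,y in h[:,0]]
    s=least_squares(res,[602.,-18.],loss='soft_l1',diff_step=1e-3); print(' cover sil',s.x.round(1),np.median(np.abs(res(s.x))))
    # foot silhouette: lower outline of low-saturation bodies above bench
    f=((d>0)&(r<85)&(W[...,2]>4)&(W[...,2]<80)&(o==0)).astype(np.uint8)
    f=cv2.morphologyEx(f,cv2.MORPH_OPEN,np.ones((3,3)))
    h2=cv2.convexHull(cv2.findNonZero(f)).astype(np.float32); 
    if n=='scene': h2=np.array([x for x in h2 if x[0][0]>245])
    def res2(c):
        P=proj(m,np.r_[ring(c,70,0.),ring(c,70,30.)]).astype(np.float32); H=cv2.convexHull(P)
        return [cv2.pointPolygonTest(H,(float(x),float(y)),True) for x,y in h2[:,0]]
    s=least_squares(res2,[602.,-18.],loss='soft_l1',diff_step=1e-3); print(' foot sil',s.x.round(1),np.median(np.abs(res2(s.x))),len(h2))
    t=W[(d>0)&(r<66)&(W[...,2]>38)&(W[...,2]<68)]; c,e=fitc(t,58,[602,-18]); print(' tube',c,e)
E
```

```text
at [603.2 -19.7 105.5] yaw -166.4 F [ 0.2  0.  -1.4] w 12.5 gf 58.8 t 5.35 j7 1.7
shift cm [0.09 0.14 0.15] turn 0.0
side mec ((600.15625, -20.409889221191406), 60.4882698059082) 94.92266673497441
 cover sil [601.6 -18.7] 0.8200598023356396
 foot sil [605.4 -16.3] 0.6003697001405296 23
 tube [600.75305472 -18.59609592] 0.8615150423275892
scene mec ((601.6216430664062, -20.320430755615234), 60.914066314697266) 96.34403004694974
 cover sil [598.8 -21.3] 1.0217111771046463
 foot sil [600.1 -23.8] 0.33145606432941205 10
 tube [599.96030939 -21.4371217 ] 1.2003527525818463
```

The offsets all lie within the 3 mm play, so I lower it gently.

Request:
arm_command --series '[0, 0, 0, 0.3, 0, 0, 0, 0, 0.6, 0, 0, 0, 0, 0.85, 0, 0, 0, 0, 1.05, 0, 0, 0, 0, 1.2, 0]'

```text
clock: 5.87
eef_pos: [602.9, -19.5, 92.8]
tool_rot: [3.141, -0.001, -2.904]
force: [0.5, 0.1, -1.9]
width: 12.4
gripper_force: 58.8
```

Request:
arm_command --series '[0, 0, 0, 0.08, 0, 0, 0, 0, 0.16, 0, 0, 0, 0, 0.22, 0, 0, 0, 0, 0.28, 0, 0, 0, 0, 0.28, 0]'

```text
clock: 6.28
eef_pos: [603.1, -19.6, 90.7]
tool_rot: [-3.142, 0.0, -2.904]
force: [-0.4, 0.5, -0.6]
width: 13.0
gripper_force: 59.1
```

Request:
arm_command --series '[0, 0, 0, 0.05, 0, 0, 0, 0, 0.1, 0, 0, 0, 0, 0.15, 0, 0, 0, 0, 0.15, 0, 0, 0, 0, 0.15, 0]'

```text
clock: 6.7
eef_pos: [603.2, -19.5, 90.6]
tool_rot: [-3.141, 0.001, -2.904]
force: [-4.5, 0.9, 10.1]
width: 12.7
gripper_force: 60.6
```

Contact comes at TCP z = 90.6, which is the expected seated height. I release and lift.

Request:
arm_command --series '[0, 0, 0, -0.1, 0, 60, 0, 0, -0.1, 0, 60, 0, 0, -0.1, 0, 60, 0, 0, -0.1, 0, 60, 0, 0, -0.1, 0]'

```text
clock: 7.12
eef_pos: [603.2, -19.5, 89.8]
tool_rot: [3.142, 0.0, -2.904]
force: [0.3, -0.5, 0.7]
width: 51.3
gripper_force: 0.0
```

Request:
arm_command --series '[60, 0, 0, -0.1, 0, 60, 0, 0, -1, 0, 60, 0, 0, -3, 0, 60, 0, 0, -6, 0, 60, 0, 0, -9, 0]'

```text
clock: 7.53
eef_pos: [602.4, -19.5, 180.9]
tool_rot: [3.141, -0.002, -2.904]
force: [0.7, -0.4, 0.6]
width: 51.5
gripper_force: 0.0
```

```bash
python3 - <<'E'
from h import *
togo(560,-150,200,193.6)
for n in('side','wrist','scene'):
    grab(n,'p_'+n+'.png'); p,d,m,W=load(n); hsv=cv2.cvtColor(p,cv2.COLOR_RGB2HSV)
    r=np.hypot(W[...,0]-601,W[...,1]+19)
    q=W[(d>0)&(r<58)&(W[...,2]>65)&(W[...,2]<100)&(hsv[...,0]<16)&(hsv[...,1]>150)]
    A=np.c_[q[:,:2]-[601,-19],np.ones(len(q))]; print(n,len(q),np.linalg.lstsq(A,q[:,2],rcond=None)[0],cv2.minEnclosingCircle(q[:,:2].astype(np.float32)))
E
```

```text
at [602.4 -19.5 180.9] yaw -166.4 F [ 0.7 -0.4  0.6] w 51.5 gf 0.0 t 7.53 j7 1.71
shift cm [  7.2  -11.68  -1.9 ] turn 0.0
side 995 [-1.91168933e-04  9.20935054e-04  8.02580670e+01] ((600.9652709960938, -19.03952407836914), 57.946353912353516)
wrist 19087 [3.00113233e-04 6.59951456e-05 8.17449918e+01] ((600.9965209960938, -18.99971580505371), 57.99660110473633)
scene 924 [-2.94541635e-03  1.24639615e-04  8.15534411e+01] ((601.7673950195312, -19.103986740112305), 57.66606140136719)
```

View pics/p_wrist.png

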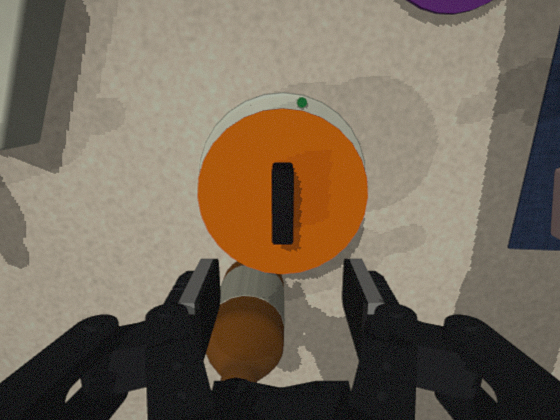

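The cover is seated and level: its top is at z ≈ 81 and the slopes are under 0.003. In the picture it sits centred on the chamber at (283,190). Next I go above the keys.

Request:
arm_command --series '[60, 1, -2, -2, 0, 0, 2.5, -4.5, -2, 0, 0, 4, -8, -2, 0, 0, 5.5, -11, -2, 0, 0, 7, -14, -2, 0]'

```text
clock: 8.1
eef_pos: [566.8, -173.6, 199.2]
tool_rot: [3.141, -0.002, -2.903]
force: [0.1, 0.7, -0.4]
width: 2.9
gripper_force: 0.0
```

Request:
arm_command --series '[0, 1.5, -3, 0, 5, 0, 3, -6, 0, 10, 0, 5, -9, 0, 15, 0, 5, -9.8, 0, 20, 0, 5, -9.8, 0, 22]'

```text
clock: 8.52
eef_pos: [540.2, -283.9, 199.0]
tool_rot: [-3.139, -0.002, 2.985]
force: [0.2, 1.3, 0.7]
width: -0.4
gripper_force: 0.0
```

Request:
arm_command --series '[0, 0, 0, 0, 0, 0, 0, 0, 0, 0, 0, 0, 0, 0, 0, 0, 0, 0, 0, 0, 0, 0, 0, 0, 0]'

```text
clock: 8.93
eef_pos: [542.7, -278.4, 199.9]
tool_rot: [3.141, -0.0, 2.997]
force: [0.1, 0.5, -0.5]
width: -0.5
gripper_force: 0.0
```

```bash
python3 - <<'E'
from h import *
togo(540,-280,200,172)
grab('wrist','k1.png'); p,d,m,W=load('wrist'); hsv=cv2.cvtColor(p,cv2.COLOR_RGB2HSV)
near=(d>0)&(W[...,2]>58)&(W[...,2]<72)&(abs(W[...,0]-540)<90)&(abs(W[...,1]+290)<100)
C={}
for c,lo,hi in(('red',0,8),('yellow',20,34),('green',45,85),('blue',100,128)):
    k=(near&(((hsv[...,0]>=lo)&(hsv[...,0]<=hi))|((c=='red')&(hsv[...,0]>172)))&(hsv[...,1]>100)).astype(np.uint8)
    n,lab,st,ce=cv2.connectedComponentsWithStats(k); 
    for i in range(1,n):
        if st[i,4]>80: q=W[lab==i]; print(c,ce[i].round(),st[i,4],np.median(q[:,2]).round(1),cv2.minEnclosingCircle(q[:,:2].astype(np.float32)),'ray64',ray(m,ce[i],64)[0].round(1))
E
```

```text
at [ 542.7 -278.4  199.9] yaw 171.7 F [ 0.1  0.5 -0.5] w -0.5 gf 0.0 t 8.93 j7 1.84
shift cm [ 0.24 -0.2  -0.01] turn -0.3
red [291. 202.] 577 64.5 ((549.6316528320312, -270.4144592285156), 10.754398345947266) ray64 [ 548.9 -270.3   64. ]
yellow [239. 154.] 635 64.4 ((506.4794616699219, -304.2423095703125), 10.86087703704834) ray64 [ 506.  -303.8   64. ]
green [290. 153.] 621 64.4 ((511.14312744140625, -265.50909423828125), 10.730706214904785) ray64 [ 510.6 -265.4   64. ]
blue [242. 203.] 572 64.4 ((544.7216186523438, -308.8786926269531), 10.639239311218262) ray64 [ 544.1 -308.4   64. ]
```

View pics/k1.png

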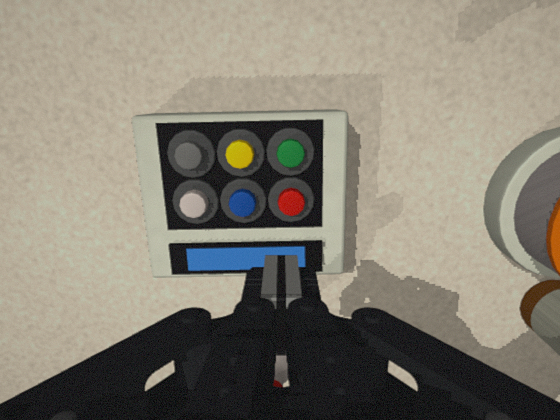

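The picture shows yellow at (239,154), green at (290,153), blue at (242,203), red at (291,202), white at (193,204) and grey at (188,153). The spacing is 39 mm and the cap tops are at 64 mm, as specified. Next I hover over blue.

Request:
arm_command --series '[0, -0.4, -1.5, 1, 0, 0, -0.7, -3, 4, 0, 0, -0.7, -3, 7.5, 0, 0, -0.7, -3, 10.5, 0, 0, -0.7, -3, 12.5, 0]'

```text
clock: 9.4
eef_pos: [543.2, -310.6, 71.3]
tool_rot: [3.141, -0.004, 2.995]
force: [-0.8, 0.4, 0.0]
width: -0.2
gripper_force: 0.0
```

Request:
arm_command --series '[0, 0, 0, 0, 0, 0, 0, 0, 0, 0, 0, 0, 0, 0, 0, 0, 0, 0, 0, 0, 0, 0, 0, 0, 0]'

```text
clock: 9.82
eef_pos: [546.2, -310.5, 76.7]
tool_rot: [-3.14, 0.003, 2.996]
force: [0.9, -0.4, 0.1]
width: -0.0
gripper_force: 0.0
```

```bash
python3 - <<'E'
from h import *
togo(545,-309,57,171.7)
togo(506.5,-304,75,171.7)
togo(511.2,-265.5,75,171.7)
E
```

```text
at [ 546.2 -310.5   76.7] yaw 171.6 F [ 0.9 -0.4  0.1] w -0.0 gf 0.0 t 9.82 j7 1.88
shift cm [0.15 0.14 1.97] turn -0.1
at [ 546.2 -310.5   76.7] yaw 171.6 F [ 0.9 -0.4  0.1] w -0.0 gf 0.0 t 9.82 j7 1.88
shift cm [4.03 0.07 0.16] turn -0.1
at [ 546.2 -310.5   76.7] yaw 171.6 F [ 0.9 -0.4  0.1] w -0.0 gf 0.0 t 9.82 j7 1.88
shift cm [4.12 3.95 0.16] turn -0.1
```

Request:
arm_command --series '[0, 0.1, 0.1, 0.6, 0, 0, 0.1, 0.1, 1.1, 0, 0, 0.1, 0.1, 1.5, 0, 0, 0.1, 0.1, 1.8, 0, 0, 0.1, 0.1, 2.0, 0]'

```text
clock: 10.23
eef_pos: [544.7, -308.7, 57.5]
tool_rot: [-3.141, 0.001, 2.995]
force: [-7.1, 5.1, 36.6]
width: 0.2
gripper_force: 18.2
```

Request:
arm_command --series '[0, 0, 0, 0, 0, 0, 0, 0, 0, 0, 0, 0, 0, 0, 0, 0, 0, 0, 0, 0, 0, 0, 0, 0, 0]'

```text
clock: 10.65
eef_pos: [544.7, -308.7, 57.8]
tool_rot: [-3.141, 0.001, 2.995]
force: [-4.1, 3.0, 22.3]
width: 0.0
gripper_force: 11.2
```

Blue is at the bottom (z 57.8, 22 N). I lift off it and then go to yellow.

Request:
arm_command --series '[0, 0, 0, -0.6, 0, 0, 0, 0, -1.3, 0, 0, 0, 0, -2, 0, 0, 0, 0, -2.5, 0, 0, 0, 0, -2.5, 0]'

```text
clock: 11.07
eef_pos: [544.7, -309.0, 80.9]
tool_rot: [-3.141, 0.001, 2.995]
force: [-1.2, -0.2, -0.5]
width: -0.4
gripper_force: 0.0
```

Request:
arm_command --series '[0, 1, 0, 0, 0, 0, 2, 0, 0, 0, 0, 3, -0.05, 0, 0, 0, 3.85, -0.1, 0, 0, 0, 3.85, -0.1, 0.5, 0]'

```text
clock: 11.48
eef_pos: [504.2, -304.4, 75.1]
tool_rot: [-3.141, -0.002, 2.994]
force: [-1.2, 0.6, 0.4]
width: 0.4
gripper_force: 0.0
```

Request:
arm_command --series '[0, 0, 0, 0, 0, 0, 0, 0, 0, 0, 0, 0, 0, 0, 0, 0, 0, 0, 0, 0, 0, 0, 0, 0, 0]'

```text
clock: 11.9
eef_pos: [506.5, -304.0, 75.0]
tool_rot: [-3.142, 0.0, 2.996]
force: [0.2, 0.3, -0.4]
width: 0.2
gripper_force: 0.0
```

Request:
arm_command --series '[0, 0, 0, 0.6, 0, 0, 0, 0, 1.1, 0, 0, 0, 0, 1.4, 0, 0, 0, 0, 1.65, 0, 0, 0, 0, 1.8, 0]'

```text
clock: 12.32
eef_pos: [506.4, -304.1, 57.8]
tool_rot: [-3.142, 0.0, 2.995]
force: [-3.6, 2.4, 22.0]
width: 0.1
gripper_force: 10.9
```

Request:
arm_command --series '[0, 0, 0, 0, 0, 0, 0, 0, 0, 0, 0, 0, 0, 0, 0, 0, 0, 0, 0, 0, 0, 0, 0, 0, 0]'

```text
clock: 12.73
eef_pos: [506.3, -304.1, 58.0]
tool_rot: [-3.141, 0.001, 2.996]
force: [-1.3, 1.2, 11.0]
width: 0.2
gripper_force: 5.2
```

Yellow is at the bottom too (58.0). I lift off and go to green.

Request:
arm_command --series '[0, 0, 0, -0.6, 0, 0, 0, 0, -1.3, 0, 0, 0, 0, -2, 0, 0, 0, 0, -2.3, 0, 0, 0, 0, -2.3, 0]'

```text
clock: 13.15
eef_pos: [506.3, -304.3, 80.8]
tool_rot: [-3.141, 0.001, 2.995]
force: [-0.4, -0.5, 0.3]
width: -0.1
gripper_force: 0.0
```

Request:
arm_command --series '[0, 0, 1, 0, 0, 0, 0, 2, 0, 0, 0, 0.1, 3, 0, 0, 0, 0.1, 3.9, 0, 0, 0, 0.1, 3.9, 0.5, 0]'

```text
clock: 13.57
eef_pos: [511.9, -261.7, 75.3]
tool_rot: [3.14, 0.001, 3.0]
force: [-0.1, 1.2, -0.3]
width: -0.0
gripper_force: 0.0
```

Request:
arm_command --series '[0, 0, 0, 0, 0, 0, 0, 0, 0, 0, 0, 0, 0, 0, 0, 0, 0, 0, 0, 0, 0, 0, 0, 0, 0]'

```text
clock: 13.98
eef_pos: [510.6, -266.0, 75.0]
tool_rot: [-3.141, 0.0, 2.995]
force: [-0.3, 0.1, 0.2]
width: -0.0
gripper_force: 0.0
```

Request:
arm_command --series '[0, 0, 0, 0.6, 0, 0, 0, 0, 1.1, 0, 0, 0, 0, 1.4, 0, 0, 0, 0, 1.65, 0, 0, 0, 0, 1.8, 0]'

```text
clock: 14.4
eef_pos: [510.8, -265.7, 57.8]
tool_rot: [-3.141, 0.0, 2.995]
force: [-4.5, 1.9, 22.5]
width: 0.2
gripper_force: 11.5
```

Request:
arm_command --series '[0, 0, 0, 0, 0, 0, 0, 0, 0, 0, 0, 0, 0, 0, 0, 0, 0, 0, 0, 0, 0, 0, 0, 0, 0]'

```text
clock: 14.82
eef_pos: [510.8, -265.7, 58.0]
tool_rot: [-3.141, 0.001, 2.995]
force: [-2.8, -0.3, 10.6]
width: -0.1
gripper_force: 5.5
```

Request:
arm_command --series '[0, 0, 0, -0.6, 0, 0, 0, 0, -1.5, 0, 0, 0, 0, -4, 0, 0, 0, 0, -7, 0, 0, 0, 0, -10, 0]'

```text
clock: 15.23
eef_pos: [509.8, -264.7, 157.6]
tool_rot: [3.141, -0.003, 2.996]
force: [1.3, -0.0, -0.2]
width: -0.3
gripper_force: 0.0
```

Request:
arm_command --series '[0, 0, 0, -1, 0, 0, 0, 0, -2, 0, 0, 0, 0, -2, 0, 0, 0, 0, -2, 0, 0, 0, 0, -2, 0]'

```text
clock: 15.65
eef_pos: [509.8, -264.8, 175.6]
tool_rot: [3.141, -0.003, 2.996]
force: [0.2, -0.7, 0.3]
width: 0.2
gripper_force: 0.0
```

```bash
python3 - <<'E'
from h import *
togo(511,-265,190,171.7)
grab('wrist'); p,d,m,W=load('wrist'); hsv=cv2.cvtColor(p,cv2.COLOR_RGB2HSV)
for c,(x,y) in dict(blue=(545,-309),yellow=(506.5,-304),green=(511,-265.5),red=(549.5,-270.5)).items():
    q=W[(d>0)&(np.hypot(W[...,0]-x,W[...,1]-y)<8)&(W[...,2]<75)]; print(c,len(q),np.median(q[:,2]).round(1))
grab('side','end.png');p,d,m,W=load('side'); hsv=cv2.cvtColor(p,cv2.COLOR_RGB2HSV)
q=W[(d>0)&(np.hypot(W[...,0]-601,W[...,1]+19)<58)&(W[...,2]>65)&(hsv[...,0]<16)&(hsv[...,1]>150)]; print('cover z',np.percentile(q[:,2],[5,50,95]))
E
```

```text
at [ 509.8 -264.8  175.6] yaw 171.6 F [ 0.2 -0.7  0.3] w 0.2 gf 0.0 t 15.65 j7 1.85
shift cm [-0.12  0.   -1.44] turn -0.1
blue 333 64.7
yellow 373 64.8
green 369 64.8
red 122 64.7
cover z [77.88742157 80.18881558 82.7865689 ]
```

View pics/end.png

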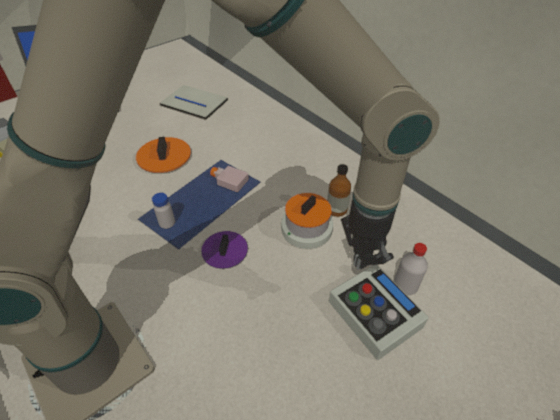

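The cover sits on the chamber at (308,213). The four coloured keys measure fully up, and the jar, flask and bottles are still standing where they were. I hand the job in.

```bash
python3 -c "
from h import *
print(workorder.finish_job())"
```

```text
the job is handed in; nothing more can be done
None
```

The job is handed in: the orange cover is seated level on the chamber, then blue, yellow and green were each pressed fully down and let up in that order, with the bystanders undisturbed, in about 16 s of robot time.

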